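# Hang a loaded parts bin on two headed pegs

## Robot

A 6-joint arm with a two-finger parallel gripper is mounted at the origin on a cart in front of the work surface, level with it; the furniture and walls round the work are solid. World frame = base frame: x ahead of the robot, y to its left, z up, the work surface at z = 0. Lengths are in m, angles in degrees, forces in N, time in s.
With the tool pointing down it reaches from about 0.4 to 0.825 m from the base axis. Payload 7 kg.
Tool frame: the origin (TCP) lies at the very end of the fingers, on their centre line; the grasp point (between the pads) lies 19 mm behind it; x points along the fingers, z is the direction in which the jaws open and shut, and the axes are right-handed (so a half turn about x gives the same grasp; the last joint's range is limited). The gripper opens to 88 mm and grips with 3 to 60 N. Pads are 19 mm wide; open, the fingers measure 130 mm over their backs; the gripper's body (78 mm by 193 mm) begins 47 mm behind the grasp point.
Start: joints at [-51.962, 20.546, 0.682, 0, -70.136, -16.507], TCP at [0.248, -0.628, 0.227] pointing down, gripper open.
Joint ranges: [-176.03, 176.03], [-82.01, 121.73], [-58.28, 71.71], [-173.87, 95.51], [-174.79, -0.11], [-173.66, 173.66]. Speed limits (degrees/s): [136.94, 136.94, 172.46, 180, 180, 180].

## Interface

Orientations are given as [roll, pitch, yaw] about the fixed x, y, z axes, in that order (R = Rz(yaw) Ry(pitch) Rx(roll)).
In Python, from plant import * gives the robot as it stands.
- The arm moves only by the tool arm_command, never from a script. Its argument "commands" is one flat list of numbers, 5 for each row, row after row: the shift along the tool's x, y, z in mm, then the turn about the tool's x in degrees, then the opening in per cent of the stroke, from 0 (shut) to 100 (fully open). A call has 1 to 5 rows; each row shifts and turns the pose as measured when the row begins, along the tool's axes as they then stand; what a row does not reach is not made up. A row lasts 1/8 s, in which the tool goes at most 62.5 mm and 10.7 degrees, less where a joint would pass 70% of its speed; a pose out of reach is approached as far as the arm can. A call is refused whole if a number of a shift passes 62.5 or a number of a turn 10.7, either way. A call with a gripper value outside its range is refused whole. The fingers move at their own pace and stop on an object; the grip force is fixed at half the most. Time passes only in rows, so rows that do not move let the fingers close. It gives the time, the measured TCP pose, the force and the opening at its end, in the units of the state.
- get_obs(): the state, without advancing time (a new reading comes with each control period).
- snapshot(name): name is "side" or "top" or "wrist"; returns a dict with "frame" (480x640x3 uint8, blue, green, red), "fov_y" (degrees; the focal length in pixels is half the picture's height over the tangent of half this angle, whatever the lens; pixels are square), "cx", "cy" (the principal point, pixels), "world_to_cam" (4x4, takes a point from world to camera coordinates). Camera axes: x right, y up, looking along -z (the intrinsics and any distortion apply to the point x, -y, -z); pixel columns grow to the right and rows downward; lengths in m; the calibration is good to about 2 mm. A picture is of the moment at which its call begins. There is no depth.
- close_job(): hands the job in, once; it reports no verdict.
The state is a dict: "clock": time; "joint_pos": joint angles; "qvel": joint speeds; "tau": joint torques, N m; "tool_pos": TCP position; "orientation": TCP orientation; "force": force on the tool from outside, world axes, zero at the start; "moment": the same for the moment, N m; "opening": finger opening in m.
Only numpy, scipy, OpenCV 4.12 (cv2) and the standard library are available. Lean on these libraries where they do the work, as an engineer would, in place of code of your own. Each camera call takes 0.05 s, during which the arm holds its last target. There are 200 camera calls.

## Task

Hang the open parts bin on the two headed pegs of the stand by the keyholes in its back plate: both peg heads go through the wide lower windows, then the bin comes down until the pegs carry it at the top of the narrow slots. The peg plate is clamped at a different height each time, so find that height by touch or by eye before you hang the bin. Work gently against the stand, keep the relay and the heat sink in the bin, and leave the board, the bottle and the spool where they are.

Things in the scene. Friction and masses are not known exactly. Their poses are not given: they have to be found in the camera images.
- bin: open grey parts bin, about 0.2 kg, on the bench; origin: underside, z up, +x towards its steel back plate. Box x -60..40 mm (front lip to -63), 56 mm wide (y), walls 3 mm thick, 45 mm high (front 36). Back plate: x 40..44, y -66..66, z 0..56, one keyhole in each ear, and a notch 24 mm wide from z 38 up, open at the top, in its middle
- bin_grip (a point): point between the bin's side walls, at (-10, 0, 35) mm in the bin's frame, near its balance point: grip here across the bin's y
- bin_window (a point): point on the rear face of the back plate, at (44, 0, 21) mm in the bin's frame, midway between the two keyhole windows and level with their middles. Windows: centred at y +46 and -46 mm, 20 mm wide, from z 11 to 31; above, z 31..36, each narrows to a slot
- bin_slots (a point): point on the rear face of the back plate, at (44, 0, 43) mm in the bin's frame, midway between the two narrow slots (10 mm wide, ending at z 46): the line of the peg axes lies here when the bin hangs
- stand: fixed peg stand; origin on the bench under the peg plate's front face, z up, -x is the side to hang on. Base 120 x 236 x 10 mm (x -50..70); 12 mm posts at x 13, y +-96, tops at z 188. Between them a dark upright peg plate, 168 mm wide, x 0..6, from 50 mm below the peg axes to 36 mm above: its flat top edge can be touched from above
- stand_face (a point): point at (0, 0, 100) mm in the stand's frame, in the plane of the peg plate's front face. It does not move with the peg plate: the plate is clamped so that the peg axes lie anywhere from 100 to 145 mm above the bench, which is not measured and must be found. The plate's clamps hold some 40 N
- stand_axis (a point): point at (0, 0, 0) mm in the stand's frame, below the pegs. Pegs: at y +46 and -46 mm, towards -x, neck 6 mm across and 7.5 mm long, then a head 14 mm across and 4 mm thick (x -7.5..-11.5). A stop stud, 8 mm across, 8 mm long, at y 0, 28 mm above the peg axes, passes through the notch in the bin's plate
- relay_part: small black box-shaped relay, 26 x 46 x 16 mm, lying in the bin; origin at the centre of its underside
- heat_sink_part: finned grey heat sink, 30 x 34 x 15 mm, lying in the bin; origin at the centre of its underside
- circuit_board: bystander: circuit board 113 x 142 x 26 mm lying on the bench; origin at the centre of its underside
- flux_bottle: bystander: dropper bottle 35 mm across, 94 mm tall; origin at the centre of its underside
- spool: bystander: spool of wire 77 x 52 x 36 mm standing on its flange; origin at the underside
Things that resemble listed ones, but are neither listed nor needed, are in the scene too. Several things look just like the bin: the one meant starts farthest from the robot's base.

How it is judged:
By the outcome, as a careful person would: the job done as asked, in the order asked, and still so for the second after the job is handed in, with the robot touching nothing.
It also fails if it takes over 56 s, if anything falls off the work surface, if the arm or the gripper's body presses on something with over 40 N, if the wrist force passes 120 N, or if a joint passes its speed limit or range.

## Working session

There is one attempt and no reset: what is moved stays moved. The work goes in short steps, Python scripts to look and compute and a tool call to move; the robot and the scene stay as the last step left them, time stands still between calls to the robot, and variables do not carry over. Pictures are saved under pics/ and viewed, about 8 in all and at most 12, crops included, and the job is handed in when it is done.

Besides the shell and the picture viewer there is one more tool, called as name(argument=value, ...), one argument or row to a line, values as JSON. arm_command: Moves the arm, as the interface text tells. Its arguments: {"type":"object","properties":{"commands":{"type":"array"}},"required":["commands"]}

```bash
mkdir -p pics; ls; python3 - <<'E'
from plant import *
import cv2,numpy as np,pickle
print(get_obs())
d={}
for n in("side","top"):
    s=snapshot(n);d[n]=s;cv2.imwrite(f"pics/{n}0.png",s["frame"]);print(n,{k:(v if k!="frame" else 0) for k,v in s.items()})
pickle.dump(d,open("s0.pkl","wb"))
E
```

```text
pics
{'clock': 0.0, 'joint_pos': array([-5.19627403e+01,  2.05889440e+01,  6.32961689e-01, -1.98713932e-02,
       -7.01345950e+01, -1.65072008e+01]), 'qvel': array([ 0.01693574, -0.03131497,  0.02653904,  0.00258408, -0.06644452,
       -0.01181409]), 'tau': array([-1.57075365e-04, -5.82728863e+01,  2.93060786e+01,  6.99712381e+00,
        7.12120032e-03, -1.60877821e-04]), 'tool_pos': array([ 0.24751439, -0.62745535,  0.22564541]), 'orientation': array([  4.85552086,  89.90751587, 116.37881245]), 'force': array([ 0.18841983,  0.12774023, -0.21147372]), 'moment': array([0.01166589, 0.03567109, 0.01640783]), 'opening': 0.08753435721999558}
side {'frame': 0, 'fov_y': 57.73716007812459, 'cx': 314.77788239577086, 'cy': 243.92698985301635, 'world_to_cam': array([[-0.8683606 , -0.49582784,  0.01022831,  0.54519528],
       [ 0.30697509, -0.52118907,  0.7963217 , -0.17088775],
       [-0.38950758,  0.69463423,  0.60478685, -0.92681285],
       [ 0.        ,  0.        ,  0.        ,  1.        ]])}
top {'frame': 0, 'fov_y': 48.89777306858509, 'cx': 325.14246270425906, 'cy': 246.81505125295845, 'world_to_cam': array([[ 0.02747751, -0.99960746, -0.00546889,  0.12013145],
       [ 0.99180586,  0.0265794 ,  0.12495871, -0.57659764],
       [-0.1247643 , -0.00885763,  0.99214687, -1.1922007 ],
       [ 0.        ,  0.        ,  0.        ,  1.        ]])}
```

View pics/top0.png

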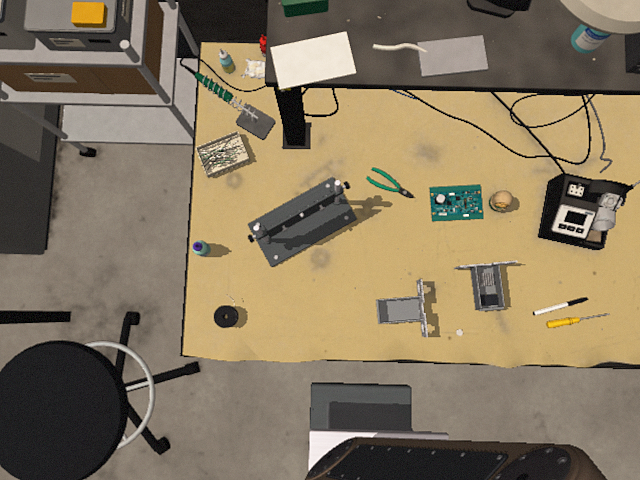

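View pics/side0.png

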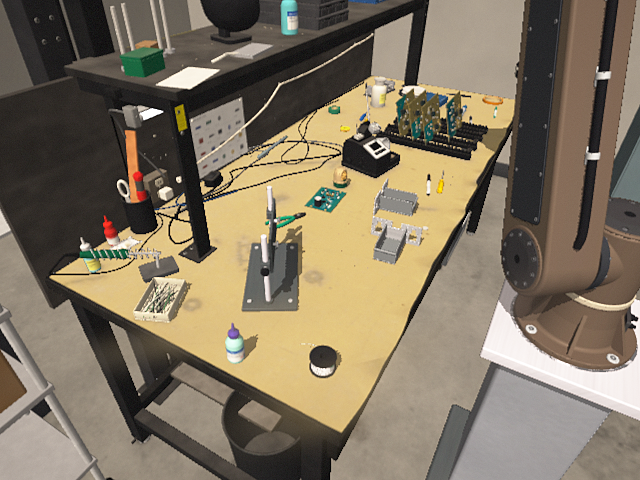

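Top view: bin-like objects at (405,308) (plate to the right) and (488,288) (plate up, parts visible inside). The stand is at (302,222), turned about 30°. Next I'll compute the distances and enlarge the candidates and the stand.

```bash
cat > h.py <<'E'
import numpy as np,cv2,pickle
def K(s):
    h=s["frame"].shape[0] if hasattr(s["frame"],"shape") else 480
    f=240/np.tan(np.radians(s["fov_y"]/2));return f,s["cx"],s["cy"]
def proj(s,P):
    P=np.atleast_2d(P);M=np.array(s["world_to_cam"]);c=P@M[:3,:3].T+M[:3,3];f,cx,cy=K(s)
    return np.c_[cx+f*c[:,0]/-c[:,2],cy-f*c[:,1]/-c[:,2]]
def ray(s,u,v):
    M=np.array(s["world_to_cam"]);f,cx,cy=K(s);R=M[:3,:3]
    return -R.T@M[:3,3],R.T@np.array([(u-cx)/f,-(v-cy)/f,-1])
def onz(s,u,v,z=0):
    o,d=ray(s,u,v);return o+d*(z-o[2])/d[2]
E
python3 - <<'E'
from h import *
d=pickle.load(open("s0.pkl","rb"));t=d["top"];s=d["side"]
for p in [(401,310),(488,288),(302,222),(489,263),(490,308)]: print(p,onz(t,*p,0).round(3),onz(t,*p,.04).round(3))
a=cv2.resize(t["frame"][155:345,220:530],None,fx=2.58,fy=2.58,interpolation=cv2.INTER_CUBIC)
cv2.imwrite("pics/topc.png",a)
b=cv2.resize(s["frame"][165:325,235:445],None,fx=3.7,fy=3.7,interpolation=cv2.INTER_CUBIC)
cv2.imwrite("pics/sidec.png",b)
print(a.shape,b.shape)
E
```

```text
(401, 310) [ 0.432 -0.047  0.   ] [ 0.432 -0.042  0.04 ]
(488, 288) [ 0.49  -0.252  0.   ] [ 0.487 -0.24   0.04 ]
(302, 222) [0.637 0.194 0.   ] [0.63  0.191 0.04 ]
(489, 263) [ 0.549 -0.256  0.   ] [ 0.545 -0.243  0.04 ]
(490, 308) [ 0.443 -0.257  0.   ] [ 0.442 -0.245  0.04 ]
(490, 800, 3) (592, 777, 3)
```

View pics/topc.png

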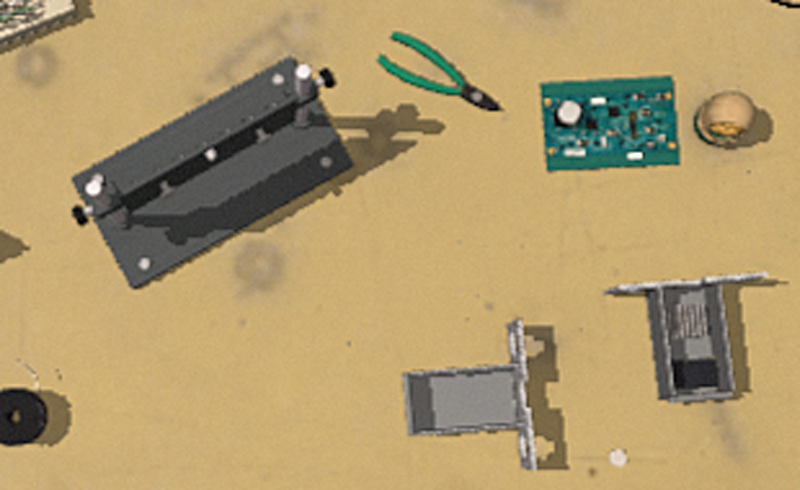

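View pics/sidec.png

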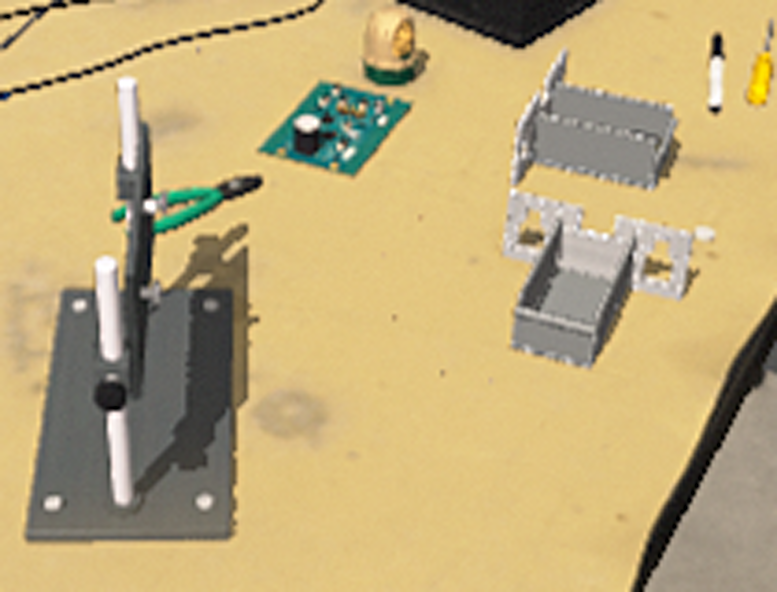

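Top crop: the bin meant is the right one at full-frame (488,288). It is 0.55 m from the base against 0.43 m for the other, and it holds the dark relay and the finned heat sink; the empty one is the look-alike. The pegs face the lower right of the top view. Next I'll fit the poses.

```bash
cat > fit.py <<'E'
from h import *
from scipy.optimize import least_squares
def fit(obs,x0,mk):  # obs: list (snap, uv, label point fn(x)->world)
    f=lambda x:np.concatenate([(proj(s,mk(x,p))[0]-uv) for s,uv,p in obs])
    r=least_squares(f,x0,loss="soft_l1");return r.x,f(r.x).reshape(-1,2)
def pose(x,p):
    c,s=np.cos(x[2]),np.sin(x[2]);return np.array([x[0]+c*p[0]-s*p[1],x[1]+s*p[0]+c*p[1],p[2]])
E
python3 - <<'E'
from fit import *
d=pickle.load(open("s0.pkl","rb"));t=d["top"];s=d["side"]
T=lambda u,v:np.array([220+(u+.5)/2.58-.5,155+(v+.5)/2.58-.5]);S=lambda u,v:np.array([235+(u+.5)/3.7-.5,165+(v+.5)/3.7-.5])
B=[(-.05,.118,.01),(.07,.118,.01),(.07,-.118,.01),(-.05,-.118,.01)]
obs=[(t,T(*a),b) for a,b in zip([(137,288),(72,180),(292,57),(352,165)],B)]
obs+=[(s,S(*a),b) for a,b in zip([(235,531),(27,531),(63,288),(232,290)],B)]
P=[(.013,.096,.188),(.013,-.096,.188)]
obs+=[(t,T(*a),b) for a,b in zip([(95,186),(303,71)],P)]+[(s,S(*a),b) for a,b in zip([(106,260),(127,82)],P)]
obs+=[(s,S(153,293),("h",-.0095,.046,0)),(s,S(153,206),("h",-.0095,-.046,0)),(t,T(166,189),("h",-.0095,.046,0)),(t,T(262,136),("h",-.0095,-.046,0)),(t,T(210,155),("h",-.006,0,.028))]
def mk(x,p):
    return pose(x,p) if p[0]!="h" else pose(x,(p[1],p[2],x[3]+p[3]))
x,r=fit(obs,[.637,.194,.5,.12],mk);print(x[:2].round(4),np.degrees(x[2]),x[3]);print(r.round(1).tolist())
ob=[(t,T(605,292),(.042,.066,.056)),(t,T(768,275),(.042,-.066,.056)),(t,T(672,400),(-.063,.028,.036)),(t,T(733,397),(-.063,-.028,.036))]
y,r=fit(ob,[.49,-.25,.1],pose);print(y[:2].round(4),np.degrees(y[2]));print(r.round(1).tolist())
print("grip",pose(y,(-.01,0,.035)))
for h in(.1,.12,.145):print(h,[proj(s,mk(np.r_[x[:3],h],("h",-.0095,q,0))).round(1).tolist() for q in(.046,-.046)])
E
```

```text
[0.6285 0.1876] 31.283688619601985 0.13042786964055925
[[-1.7, 0.8], [-0.7, -0.7], [-0.4, -0.8], [1.2, -0.2], [-2.0, -0.2], [-1.4, 0.5], [-1.3, 0.3], [-0.6, -0.6], [-0.2, 0.9], [0.5, 0.0], [-0.7, 0.9], [-0.7, -0.1], [0.5, -0.1], [2.2, -0.8], [1.2, 1.6], [1.0, 1.4], [1.3, 0.6]]
[ 0.4997 -0.241 ] 8.114314273303012
[[4.6, -0.6], [-1.2, -0.6], [-0.4, 1.8], [0.2, 0.2]]
grip [ 0.48975889 -0.24244344  0.035     ]
0.1 [[[277.1, 254.9]], [[278.7, 230.3]]]
0.12 [[[276.7, 247.6]], [[278.4, 223.3]]]
0.145 [[[276.2, 238.2]], [[277.9, 214.2]]]
```

```bash
cat > go.py <<'E'
# python3 go.py x y z [jawdeg]: shift in tool axes (mm) and turn (deg) to target; jawdeg: world heading of tool z (mod 180)
import sys;from plant import *;from h import *
from scipy.spatial.transform import Rotation as Ro
def st():
    o=get_obs();return o,Ro.from_euler("xyz",o["orientation"],degrees=True).as_matrix()
def need(x,y,z,j=None):
    o,R=st();d=R.T@(np.array([x,y,z])-o["tool_pos"])*1000
    h=np.degrees(np.arctan2(R[1,2],R[0,2]))
    tr=0 if j is None else ((h-j+90)%180-90)  # tool x points down: + turn lowers heading
    print("t",o["clock"].round(2),"tcp",o["tool_pos"].round(4),"jaw",h.round(2),"F",o["force"].round(2),"open",round(o["opening"],4),"j6",o["joint_pos"].round(1),"axis",R[:,0].round(3))
    print("shift",d.round(1),"turn",round(tr,2), "flip", round(tr-180*np.sign(tr),1));return d,tr
if __name__=="__main__": need(*map(float,sys.argv[1:]))
E
python3 go.py .49 -.242 .20 98.1
```

```text
Traceback (most recent call last):
  File "go.py", line 12, in <module>
    if __name__=="__main__": need(*map(float,sys.argv[1:]))
                             ~~~~^^^^^^^^^^^^^^^^^^^^^^^^^^
  File "go.py", line 10, in need
    print("t",o["clock"].round(2),"tcp",o["tool_pos"].round(4),"jaw",h.round(2),"F",o["force"].round(2),"open",round(o["opening"],4),"j6",o["joint_pos"].round(1),"axis",R[:,0].round(3))
              ^^^^^^^^^^^^^^^^
AttributeError: 'float' object has no attribute 'round'
```

```bash
sed -i 's/o\["clock"\].round(2)/round(o["clock"],2)/' go.py; python3 go.py .49 -.242 .20 98.1
```

```text
t 0.1 tcp [ 0.2475 -0.6275  0.2257] jaw 111.53 F [ 0.17 -0.49 -0.32] open 0.0875 j6 [-52.   20.6   0.6  -0.  -70.1 -16.5] axis [-0.001  0.001 -1.   ]
shift [  26.1 -367.   269.6] turn 13.43 flip -166.6
```

arm_command(
  commands=[2, -46, 34, 0, 100, 2, -46, 34, 0, 100, 2, -46, 34, 0, 100, 2, -46, 34, 0, 100, 2, -46, 34, 0, 100],
)

```text
clock: 0.72
tool_pos: [0.4005, -0.3807, 0.2123]
orientation: [21.9, 89.7, 133.0]
force: [1.3, -0.5, 0.1]
opening: 0.0879
```

```bash
python3 go.py .49 -.242 .20 98.1
```

```text
t 0.72 tcp [ 0.4005 -0.3807  0.2123] jaw 111.11 F [ 1.26 -0.54  0.11] open 0.0879 j6 [-23.3   9.9 -15.8  -0.2 -64.7 -45.5] axis [-0.004  0.004 -1.   ]
shift [  12.6 -133.5   97.1] turn 13.01 flip -167.0
```

arm_command(
  commands=[4, -44, 32, 0, 100, 4, -44, 32, 0, 100, 4, -44, 32, 0, 100, 0, 0, 0, 7, 100, 0, 0, 0, 6, 100],
)

```text
clock: 1.35
tool_pos: [0.4925, -0.2341, 0.199]
orientation: [38.8, 89.6, 137.0]
force: [-0.0, -0.2, 0.0]
opening: 0.0876
```

```bash
python3 go.py .49 -.242 .20 98.1; python3 - <<'E'
from plant import *
from h import *
s=snapshot("wrist");pickle.dump(s,open("w1.pkl","wb"));cv2.imwrite("pics/w1.png",s["frame"])
E
```

```text
t 1.35 tcp [ 0.4925 -0.2341  0.199 ] jaw 98.13 F [-0.04 -0.16  0.  ] open 0.0876 j6 [ -5.    9.8 -17.6  -0.3 -62.9 -76.7] axis [-0.006  0.005 -1.   ]
shift [-1.   3.6 -7.5] turn 0.03 flip -180.0
```

View pics/w1.png

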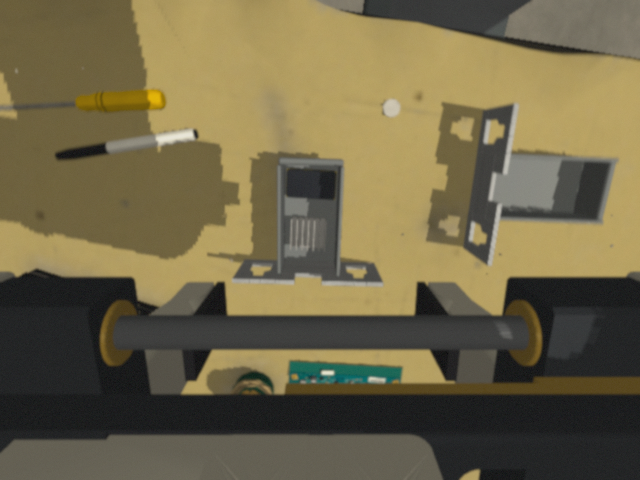

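Wrist view: the bin meant is upright at (310,215), with the relay at (310,183) and the heat sink at (302,235). Its plate's top edge runs from (234,282) to (381,284), and the front rim from (278,160) to (343,160).

```bash
python3 - <<'E'
from fit import *
w=pickle.load(open("w1.pkl","rb"))
ob=[(w,(234,282.5),(.044,-.066,.056)),(w,(381.5,285),(.044,.066,.056)),(w,(277.5,159.5),(-.063,-.028,.036)),(w,(343.5,160),(-.063,.028,.036))]
y,r=fit(ob,[.49,-.25,.1],pose);print(y[:2].round(4),np.degrees(y[2]));print(r.round(1).tolist())
g=pose(y,(-.01,0,.035));print("grip",g)
import go;go.need(g[0],g[1],.12,90+np.degrees(y[2]))
E
```

```text
[ 0.4988 -0.2434] 6.931420715036039
[[-1.3, 1.0], [1.9, 1.2], [0.1, -1.4], [-0.2, -0.5]]
grip [ 0.48889394 -0.24464788  0.035     ]
t 1.4 tcp [ 0.4924 -0.2342  0.199 ] jaw 97.83 F [ 0.26 -0.08  0.48] open 0.0874 j6 [ -5.1   9.8 -17.6  -0.3 -62.9 -77. ] axis [-0.006  0.005 -1.   ]
shift [ 78.9   4.5 -10.4] turn 0.9 flip -179.1
```

arm_command(
  commands=[20, 4.5, -10, 1, 100, 50, 0, 0, 0, 100, 50, 0, 0, 0, 100, 30, 0, 0, 0, 100, 0, 0, 0, 0, 100],
)

```text
clock: 2.02
tool_pos: [0.4886, -0.2448, 0.0456]
orientation: [32.1, 89.6, 129.3]
force: [0.4, -0.5, 0.4]
opening: 0.0876
```

```bash
python3 go.py .489 -.2445 .016 97
```

```text
t 2.02 tcp [ 0.4886 -0.2448  0.0456] jaw 97.24 F [ 0.45 -0.55  0.35] open 0.0876 j6 [ -6.3  19.5 -27.9  -0.4 -42.9 -76.2] axis [-0.004  0.005 -1.   ]
shift [29.6 -0.6  0.1] turn 0.24 flip -179.8
```

arm_command(
  commands=[20, 0, 0, 0, 100, 10, 0, 0, 0, 100, 0, 0, 0, 0, 60, 0, 0, 0, 0, 50, 0, 0, 0, 0, 50],
)

```text
clock: 2.65
tool_pos: [0.4921, -0.2458, 0.0203]
orientation: [-48.6, 89.8, 48.9]
force: [-0.6, 0.2, -0.3]
opening: 0.0632
```

arm_command(
  commands=[0, 0, 0, 0, 30, 0, 0, 0, 0, 30, 0, 0, 0, 0, 30],
)

```text
clock: 3.02
tool_pos: [0.492, -0.2457, 0.0209]
orientation: [-52.3, 89.7, 45.1]
force: [0.3, 0.4, -2.0]
opening: 0.0554
```

```bash
python3 go.py .489 -.2445 .20 97
```

```text
t 3.02 tcp [ 0.492  -0.2457  0.0209] jaw 97.43 F [ 0.34  0.39 -2.03] open 0.0554 j6 [ -6.3  21.6 -29.   -0.3 -39.2 -76. ] axis [ 0.003  0.003 -1.   ]
shift [-179.2    2.2    2.1] turn 0.43 flip -179.6
```

arm_command(
  commands=[0, 0, 0, 0, 80, 5, 1, 0, 0, 80, 4, 0, 0, 0, 60, 0, 0, 0, 0, 30, 0, 0, 0, 0, 30],
)

```text
clock: 3.65
tool_pos: [0.4912, -0.2459, 0.0112]
orientation: [-54.5, 89.7, 43.0]
force: [-0.8, 1.1, 3.0]
opening: 0.0558
```

arm_command(
  commands=[0, 0, 0, 0, 30, 0, 0, 0, 0, 30, -20, 0, 0, 0, 30, -50, 0, 0, 0, 30, -50, 0, 0, 0, 30],
)

```text
clock: 4.28
tool_pos: [0.4872, -0.2456, 0.1294]
orientation: [47.5, 89.5, 144.9]
force: [0.6, 0.4, -1.9]
opening: 0.056
```

```bash
python3 go.py .489 -.2445 .20 97
```

```text
t 4.28 tcp [ 0.4872 -0.2456  0.1294] jaw 97.39 F [ 0.62  0.38 -1.93] open 0.056 j6 [ -6.4  13.7 -22.8  -0.3 -54.  -76.1] axis [-0.007  0.005 -1.   ]
shift [-70.6  -1.4   1.3] turn 0.39 flip -179.6
```

arm_command(
  commands=[-35, 0, 0, -8, 30, -35, 0, 0, -8, 30, -28, 0, 0, -8, 30],
)

```text
clock: 4.65
tool_pos: [0.4875, -0.2459, 0.2321]
orientation: [10.7, 89.6, 132.8]
force: [1.0, 0.3, -2.4]
opening: 0.0562
```

```bash
python3 go.py .6311 .1892 .225 121.3
```

```text
t 4.65 tcp [ 0.4875 -0.2459  0.2321] jaw 122.06 F [ 0.97  0.27 -2.37] open 0.0562 j6 [ -6.4   8.5 -14.8  -0.3 -67.1 -51.4] axis [-0.005  0.006 -1.   ]
shift [   8.8 -352.6  292.4] turn 0.76 flip -179.2
```

arm_command(
  commands=[0, -35, 29, 0, 30, 0, -35, 29, 0, 30, 0, -35, 29, 0, 30, 0, -35, 29, 0, 30, 0, -35, 29, 0, 30],
)

```text
clock: 5.28
tool_pos: [0.5596, -0.0266, 0.2357]
orientation: [-23.8, 89.6, 98.1]
force: [0.7, -0.1, -2.0]
opening: 0.0558
```

arm_command(
  commands=[0, -35, 29, 0, 30, 0, -35, 29, 0, 30, 0, -30, 25, 0, 30, 0, 0, 0, 0, 30],
)

```text
clock: 5.78
tool_pos: [0.6007, 0.1039, 0.2345]
orientation: [-0.9, 89.6, 121.1]
force: [-1.1, -0.4, -2.6]
opening: 0.0557
```

```bash
python3 go.py .6311 .1892 .225 121.3
```

```text
t 5.78 tcp [0.6007 0.1039 0.2345] jaw 122.03 F [-1.15 -0.38 -2.62] open 0.0557 j6 [ 27.9  14.3  -7.   -0.4 -68.8 -85.7] axis [-0.004  0.006 -1.   ]
shift [  9.9 -70.9  56.1] turn 0.73 flip -179.3
```

arm_command(
  commands=[0, -37, 29, 0.7, 30, 0, -34, 27, 0, 30, 10, 0, 0, 0, 30, 0, 0, 0, 0, 30],
)

```text
clock: 6.28
tool_pos: [0.6307, 0.1891, 0.223]
orientation: [25.3, 89.5, 146.5]
force: [-1.2, -0.0, -2.2]
opening: 0.0561
```

```bash
python3 go.py .6311 .1892 .190 121.3;  python3 - <<'E'
from plant import *
from h import *
d={}
for n in("side","top"):d[n]=snapshot(n)
pickle.dump(d,open("s1.pkl","wb"))
a=cv2.resize(d["top"]["frame"][160:280,230:370],None,fx=3,fy=3,interpolation=cv2.INTER_CUBIC)
b=cv2.resize(d["side"]["frame"][130:330,205:335],None,fx=2.7,fy=2.7,interpolation=cv2.INTER_CUBIC)
c=np.zeros((540,420+351,3),np.uint8);c[:360,:420]=a;c[:540,420:]=b;cv2.imwrite("pics/m1.png",c)
E
```

```text
t 6.28 tcp [0.6307 0.1891 0.223 ] jaw 121.22 F [-1.18 -0.03 -2.18] open 0.0561 j6 [ 33.3  19.3  -1.4  -0.5 -69.5 -91.9] axis [-0.007  0.005 -1.   ]
shift [33.  -0.5 -0.4] turn -0.08 flip 179.9
```

View pics/m1.png

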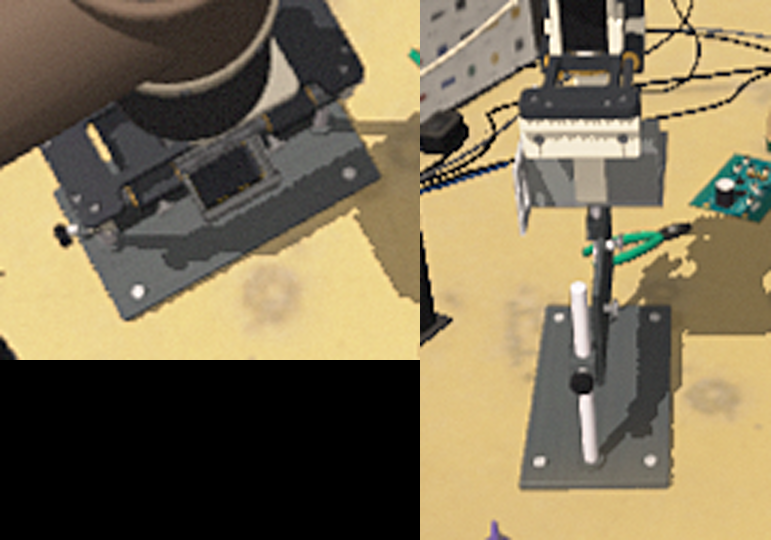

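The crops show the bin level and held about 45 mm above the plate's top edge, parts inside, plate ears clear of the posts. I'll touch the top edge with the bin's underside.

arm_command(
  commands=[20, 0, 0, 0, 30, 14, 0, 0, 0, 30, 3, 0, 0, 0, 30, 0, 0, 0, 0, 30],
)

```text
clock: 6.88
tool_pos: [0.6317, 0.1865, 0.1892]
orientation: [-14.4, 89.6, 106.6]
force: [-0.6, 0.3, -1.5]
opening: 0.0558
```

arm_command(
  commands=[1.5, 0, 0, 0, 30, 1.5, 0, 0, 0, 30],
)

```text
clock: 7.12
tool_pos: [0.6323, 0.1867, 0.1873]
orientation: [-28.9, 89.6, 92.1]
force: [0.5, 0.1, -1.4]
opening: 0.0556
```

arm_command(
  commands=[1.5, 0, 0, 0, 30, 1.5, 0, 0, 0, 30],
)

```text
clock: 7.38
tool_pos: [0.6325, 0.1869, 0.1845]
orientation: [-33.1, 89.5, 87.9]
force: [-0.4, 0.3, -1.6]
opening: 0.0563
```

arm_command(
  commands=[1.5, 0, 0, 0, 30],
)

```text
clock: 7.5
tool_pos: [0.6325, 0.1869, 0.183]
orientation: [-33.3, 89.5, 87.7]
force: [0.0, 0.6, -2.3]
opening: 0.0562
```

arm_command(
  commands=[1.5, 0, 0, 0, 30, 1.5, 0, 0, 0, 30],
)

```text
clock: 7.75
tool_pos: [0.6325, 0.187, 0.1797]
orientation: [-32.5, 89.6, 88.6]
force: [-0.6, 0.3, -1.9]
opening: 0.0561
```

arm_command(
  commands=[1.2, 0, 0, 0, 30],
)

```text
clock: 7.88
tool_pos: [0.6324, 0.187, 0.1783]
orientation: [-31.4, 89.6, 89.7]
force: [-0.4, 0.2, -2.1]
opening: 0.0558
```

arm_command(
  commands=[1.2, 0, 0, 0, 30],
)

```text
clock: 8.0
tool_pos: [0.6325, 0.187, 0.1775]
orientation: [-33.6, 89.6, 87.5]
force: [-3.8, 1.0, 6.4]
opening: 0.0558
```

arm_command(
  commands=[1.2, 0, 0, 0, 30],
)

```text
clock: 8.12
tool_pos: [0.6326, 0.1871, 0.1775]
orientation: [-39.3, 89.6, 81.8]
force: [-4.9, -0.5, 9.4]
opening: 0.056
```

arm_command(
  commands=[1.2, 0, 0, 0, 30],
)

```text
clock: 8.25
tool_pos: [0.6325, 0.187, 0.1775]
orientation: [-43.2, 89.6, 78.0]
force: [-3.1, 0.2, 6.3]
opening: 0.0561
```

arm_command(
  commands=[-12, 0, 0, 0, 30, 0, 0, 0, 0, 30],
)

```text
clock: 8.5
tool_pos: [0.6328, 0.1871, 0.1907]
orientation: [-48.8, 89.5, 72.3]
force: [0.1, -0.0, -2.4]
opening: 0.056
```

```bash
python3 go.py .5473 .1383 .188 121.3
```

```text
t 8.5 tcp [0.6328 0.1871 0.1907] jaw 121.14 F [ 0.1  -0.04 -2.36] open 0.056 j6 [ 33.2  20.3  -4.4  -0.3 -65.  -91.9] axis [ 0.003  0.008 -1.   ]
shift [ 2.1 98.4  2.4] turn -0.16 flip 179.8
```

arm_command(
  commands=[0, 33, 1, 0, 30, 0, 33, 1, 0, 30, 0, 32, 0, 0, 30, 30, 0, 0, 0, 30, 30, 0, 0, 0, 30],
)

```text
clock: 9.12
tool_pos: [0.5472, 0.1381, 0.1307]
orientation: [-65.1, 89.2, 56.0]
force: [0.6, -0.3, -2.4]
opening: 0.0559
```

```bash
python3 go.py .5473 .1383 .1205 121.3; python3 - <<'E'
from plant import *
from h import *
d={}
for n in("side","top","wrist"):d[n]=snapshot(n)
pickle.dump(d,open("s2.pkl","wb"))
a=cv2.resize(d["top"]["frame"][160:280,230:370],None,fx=3,fy=3,interpolation=cv2.INTER_CUBIC)
b=cv2.resize(d["side"]["frame"][160:330,240:350],None,fx=3.4,fy=3.4,interpolation=cv2.INTER_CUBIC)
c=np.zeros((b.shape[0],420+b.shape[1],3),np.uint8);c[:360,:420]=a;c[:,420:]=b;cv2.imwrite("pics/m2.png",c);print(c.shape)
E
```

```text
t 9.12 tcp [0.5472 0.1381 0.1307] jaw 121.12 F [ 0.57 -0.32 -2.38] open 0.0559 j6 [ 33.8  14.6 -21.2  -0.4 -53.4 -92.5] axis [ 0.008  0.012 -1.   ]
shift [10.2 -0.1  0.1] turn -0.18 flip 179.8
(578, 794, 3)
```

View pics/m2.png

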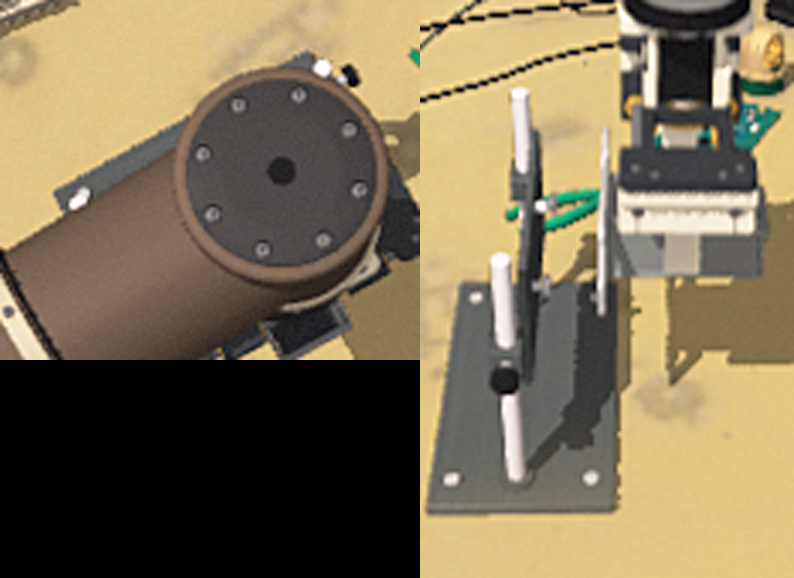

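Side crop: the bin's plate is seen nearly edge-on, from far top (605,128) to near bottom (602,315), with peg heads at (543,285) and (543,205). The top view is blocked by the arm. I'll compare these with the predicted pixels.

```bash
python3 - <<'E'
from fit import *
d=pickle.load(open("s2.pkl","rb"));s=d["side"]
C=lambda uv:((np.array(uv)-[240,160]+.5)*3.4-.5+[420,0]).round(1)
st=(.6285,.1876,np.radians(31.28));h=.1305
for y in(.046,-.046):print("peg",y,C(proj(s,pose(st,(-.0115,y,h)))[0]))
for z in .188,:
  for y in(.096,-.096):print("post",C(proj(s,pose(st,(.013,y,z)))[0]))
for q in [(-.05,.118,.01),(-.05,-.118,.01),(.07,.118,.01),(.07,-.118,.01)]:print("base",C(proj(s,pose(st,q))[0]))
b=(.5472,.1381,np.radians(31.12))
for q in [(.0518,.066,0),(.0518,-.066,.056),(.0518,.066,.056),(.0518,-.066,0),(-.052,.028,0),(-.055,.028,.036)]:
  p=pose(b,q);p[2]+=.1307-.011;print("bin",q,C(proj(s,p)[0]))
R=np.array(s["world_to_cam"])
p0=pose(st,(-.05,0,h));P=lambda dx,dy,dz:C(proj(s,pose(st,(-.05+dx,dy,h+dz)))[0])
print("per10mm x,y,z",P(.01,0,0)-P(0,0,0),P(0,.01,0)-P(0,0,0),P(0,0,.01)-P(0,0,0))
w=d["wrist"];cv2.imwrite("pics/w2.png",w["frame"])
print("wrist pegs",[proj(w,pose(st,(-.0115,y,h))).round(0).tolist() for y in(.046,-.046)])
E
```

```text
peg 0.046 [548.4 285.8]
peg -0.046 [554.  203.4]
post [497.9 259. ]
post [517.3  92. ]
base [612.2 504.3]
base [614.3 281.3]
base [422.9 506.7]
base [456.6 282.6]
bin (0.0518, 0.066, 0) [599.  318.5]
bin (0.0518, -0.066, 0.056) [600.6 130. ]
bin (0.0518, 0.066, 0.056) [597.  245.1]
bin (0.0518, -0.066, 0) [602.2 199.7]
bin (-0.052, 0.028, 0) [761.8 280.6]
bin (-0.055, 0.028, 0.036) [769.1 234.7]
per10mm x,y,z [-15.3   0.1] [-0.1  9. ] [ -0.2 -12.6]
wrist pegs [[[410.0, 453.0]], [[235.0, 454.0]]]
```

```bash
python3 - <<'E'
import pickle,cv2
d=pickle.load(open("s2.pkl","rb"))
b=cv2.resize(d["side"]["frame"][185:265,260:350],None,fx=7,fy=7,interpolation=cv2.INTER_CUBIC);cv2.imwrite("pics/m3.png",b)
E
```

```text
(no output)
```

View pics/m3.png

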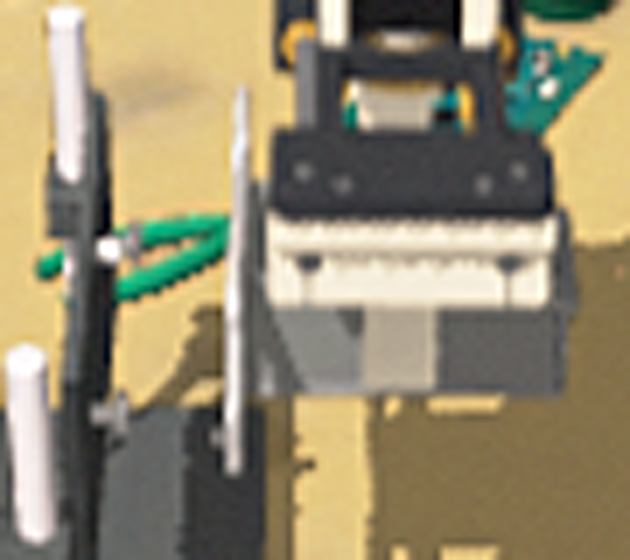

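The eye check agrees with the touch height (peg axes about 0.130 m), but the bin looks about 3 mm too far towards the stand's -y. I'll shift it, then go in by feel.

arm_command(
  commands=[10, 0, 2.5, 0, 30, 0, -13, 0, 0, 30, 0, -12, 0, 0, 30, 0, 0, 0, 0, 30],
)

```text
clock: 9.78
tool_pos: [0.5708, 0.1553, 0.1228]
orientation: [-69.6, 89.2, 51.6]
force: [0.2, -0.0, -1.7]
opening: 0.0559
```

```bash
python3 go.py .5687 .1513 .1205 121.3; python3 - <<'E'
from go import *
o,R=st();c,s=np.cos(np.radians(31.28)),np.sin(np.radians(31.28));p=o["tool_pos"]-[.6285,.1876,0];print("stand xy mm",1000*(c*p[0]+s*p[1]),1000*(-s*p[0]+c*p[1]))
E
```

```text
t 9.78 tcp [0.5708 0.1553 0.1228] jaw 121.18 F [ 0.17 -0.02 -1.66] open 0.0559 j6 [ 34.   17.4 -18.4  -0.3 -53.4 -92.6] axis [ 0.009  0.011 -1.   ]
shift [ 2.2  3.9 -2.4] turn -0.12 flip 179.9
stand xy mm -66.08185918443942 2.3988582634240396
```

arm_command(
  commands=[2.5, 0, 0, 0, 30, 0, 0, 0, 0, 30],
)

```text
clock: 10.02
tool_pos: [0.5708, 0.1553, 0.1201]
orientation: [-68.8, 89.2, 52.4]
force: [0.8, 0.2, -1.5]
opening: 0.0559
```

arm_command(
  commands=[0, -2, 0, 0, 30, 0, -2, 0, 0, 30],
)

```text
clock: 10.28
tool_pos: [0.574, 0.1572, 0.1203]
orientation: [-68.7, 89.2, 52.5]
force: [0.1, -0.1, -2.0]
opening: 0.0556
```

arm_command(
  commands=[0, -2, 0, 0, 30],
)

```text
clock: 10.4
tool_pos: [0.5758, 0.1583, 0.1205]
orientation: [-68.8, 89.2, 52.4]
force: [0.7, -0.3, -1.8]
opening: 0.056
```

arm_command(
  commands=[0, -2, 0, 0, 30],
)

```text
clock: 10.52
tool_pos: [0.5777, 0.1594, 0.1205]
orientation: [-69.0, 89.2, 52.2]
force: [-0.2, 0.6, -1.8]
opening: 0.0557
```

arm_command(
  commands=[0, -2, 0, 0, 30],
)

```text
clock: 10.65
tool_pos: [0.5796, 0.1606, 0.1206]
orientation: [-69.1, 89.2, 52.1]
force: [0.1, -0.2, -1.4]
opening: 0.0556
```

arm_command(
  commands=[0, -1.5, 0, 0, 30],
)

```text
clock: 10.78
tool_pos: [0.581, 0.1614, 0.1206]
orientation: [-69.0, 89.2, 52.1]
force: [-0.6, -0.1, -1.2]
opening: 0.0559
```

arm_command(
  commands=[0, -1.5, 0, 0, 30],
)

```text
clock: 10.9
tool_pos: [0.5815, 0.1616, 0.1204]
orientation: [-65.8, 89.3, 55.3]
force: [-5.0, -3.6, 1.5]
opening: 0.0561
```

arm_command(
  commands=[0, -1.2, 0, 0, 30],
)

```text
clock: 11.02
tool_pos: [0.5816, 0.1616, 0.1202]
orientation: [-60.4, 89.4, 60.8]
force: [-6.2, -2.8, 2.6]
opening: 0.0558
```

arm_command(
  commands=[0, 1.5, 0, 0, 30, 0, 0, 1.5, 0, 30],
)

```text
clock: 11.28
tool_pos: [0.5802, 0.1625, 0.1203]
orientation: [-64.3, 89.3, 56.8]
force: [0.6, 0.2, -0.9]
opening: 0.0561
```

arm_command(
  commands=[0, 0, 1.2, 0, 30],
)

```text
clock: 11.4
tool_pos: [0.5798, 0.1639, 0.1204]
orientation: [-65.9, 89.3, 55.2]
force: [-0.5, -0.2, -2.0]
opening: 0.0558
```

arm_command(
  commands=[0, 0, 1.2, 0, 30],
)

```text
clock: 11.52
tool_pos: [0.5792, 0.165, 0.1204]
orientation: [-66.3, 89.3, 54.9]
force: [-0.2, -0.2, -1.3]
opening: 0.0557
```

arm_command(
  commands=[0, 0, 1.2, 0, 30],
)

```text
clock: 11.65
tool_pos: [0.5785, 0.1662, 0.1204]
orientation: [-66.3, 89.3, 54.9]
force: [-0.6, -0.9, -2.1]
opening: 0.0557
```

arm_command(
  commands=[0, 0, 1.2, 0, 30],
)

```text
clock: 11.78
tool_pos: [0.578, 0.1669, 0.1205]
orientation: [-68.5, 89.3, 52.7]
force: [3.1, -4.5, -4.3]
opening: 0.0558
```

arm_command(
  commands=[0, 0, 1.2, 0, 30],
)

```text
clock: 11.9
tool_pos: [0.5779, 0.1671, 0.1206]
orientation: [-74.9, 89.3, 46.3]
force: [5.3, -7.4, -3.2]
opening: 0.056
```

arm_command(
  commands=[0, 0, -3, 0, 30, 0, 0, -1.5, 0, 30],
)

```text
clock: 12.15
tool_pos: [0.5803, 0.1632, 0.1205]
orientation: [-73.4, 89.3, 47.7]
force: [-0.6, -0.7, -1.6]
opening: 0.0556
```

arm_command(
  commands=[0, 0, -1.2, 0, 30],
)

```text
clock: 12.28
tool_pos: [0.5809, 0.1622, 0.1204]
orientation: [-72.4, 89.3, 48.8]
force: [-0.6, -0.4, -2.1]
opening: 0.0558
```

arm_command(
  commands=[0, 0, -1.2, 0, 30],
)

```text
clock: 12.4
tool_pos: [0.5815, 0.1613, 0.1204]
orientation: [-71.8, 89.3, 49.3]
force: [-0.6, -0.2, -1.5]
opening: 0.056
```

arm_command(
  commands=[0, 0, -1.2, 0, 30],
)

```text
clock: 12.52
tool_pos: [0.5821, 0.1603, 0.1204]
orientation: [-71.2, 89.3, 49.9]
force: [-0.1, -1.0, -2.2]
opening: 0.0562
```

Once the heads are through, only the 6 mm necks lie in the 20 mm windows, so the expected free travel is ±7 mm. I'll look for the other limit.

arm_command(
  commands=[0, 0, -2, 0, 30, 0, 0, -2, 0, 30],
)

```text
clock: 12.78
tool_pos: [0.5842, 0.1567, 0.1204]
orientation: [-71.1, 89.3, 50.1]
force: [-0.7, -1.1, -1.6]
opening: 0.0562
```

arm_command(
  commands=[0, 0, -1.2, 0, 30],
)

```text
clock: 12.9
tool_pos: [0.5849, 0.1556, 0.1204]
orientation: [-71.0, 89.3, 50.1]
force: [0.0, 0.5, -2.7]
opening: 0.0556
```

arm_command(
  commands=[0, 0, -1.2, 0, 30],
)

```text
clock: 13.02
tool_pos: [0.5856, 0.1545, 0.1204]
orientation: [-71.0, 89.3, 50.2]
force: [-1.3, 2.4, -2.1]
opening: 0.0559
```

arm_command(
  commands=[0, 0, -1.2, 0, 30],
)

```text
clock: 13.15
tool_pos: [0.5858, 0.1542, 0.1203]
orientation: [-65.5, 89.3, 55.7]
force: [-6.2, 7.7, -0.4]
opening: 0.0558
```

arm_command(
  commands=[0, 0, 4, 0, 30, 0, 0, 3.5, 0, 30, 0, 0, 0, 0, 30],
)

```text
clock: 13.52
tool_pos: [0.5818, 0.1608, 0.1204]
orientation: [-67.3, 89.3, 53.9]
force: [-0.7, -0.3, -2.1]
opening: 0.0559
```

```bash
python3 go.py .5814 .1605 .11 121.3
```

```text
t 13.53 tcp [0.5818 0.1608 0.1204] jaw 121.17 F [-0.7  -0.33 -2.13] open 0.0559 j6 [ 33.8  18.6 -17.   -0.3 -53.8 -92.5] axis [ 0.007  0.01  -1.   ]
shift [10.4  0.6 -0.1] turn -0.13 flip 179.9
```

arm_command(
  commands=[3, 0.5, 0, 0, 30, 3, 0, 0, 0, 30],
)

```text
clock: 13.78
tool_pos: [0.5817, 0.1607, 0.1143]
orientation: [-69.3, 89.3, 51.8]
force: [0.0, 0.8, -1.9]
opening: 0.0558
```

arm_command(
  commands=[2.5, 0, 0, 0, 30, 2.5, 0, 0, 0, 30],
)

```text
clock: 14.02
tool_pos: [0.5818, 0.1606, 0.1088]
orientation: [-69.3, 89.3, 51.8]
force: [-0.7, 0.8, -1.5]
opening: 0.0563
```

arm_command(
  commands=[2.5, 0, 0, 0, 30],
)

```text
clock: 14.15
tool_pos: [0.5818, 0.1606, 0.106]
orientation: [-69.2, 89.3, 52.0]
force: [-0.2, -0.5, -1.7]
opening: 0.0558
```

arm_command(
  commands=[2.5, 0, 0, 0, 30],
)

```text
clock: 14.28
tool_pos: [0.5818, 0.1606, 0.1033]
orientation: [-69.0, 89.3, 52.2]
force: [-0.1, 0.1, -2.6]
opening: 0.056
```

arm_command(
  commands=[2, 0, 0, 0, 30],
)

```text
clock: 14.4
tool_pos: [0.5819, 0.1606, 0.1011]
orientation: [-68.9, 89.3, 52.2]
force: [-0.2, -0.3, -1.2]
opening: 0.056
```

arm_command(
  commands=[1.3, 0, 0, 0, 30],
)

```text
clock: 14.52
tool_pos: [0.5818, 0.1606, 0.0996]
orientation: [-68.8, 89.3, 52.3]
force: [-0.6, -0.9, -1.2]
opening: 0.0557
```

arm_command(
  commands=[1.2, 0, 0, 0, 30],
)

```text
clock: 14.65
tool_pos: [0.5819, 0.1606, 0.0984]
orientation: [-69.0, 89.3, 52.1]
force: [-0.5, -0.5, -1.6]
opening: 0.0559
```

arm_command(
  commands=[1.2, 0, 0, 0, 30],
)

```text
clock: 14.78
tool_pos: [0.582, 0.1606, 0.0976]
orientation: [-70.6, 89.3, 50.6]
force: [-5.0, -1.9, 7.7]
opening: 0.0559
```

Seated: contact at TCP z 0.0977 against 0.0985 predicted. I'll release and rise.

arm_command(
  commands=[0, 0, 0, 0, 75, 0, 0, 0, 0, 100, 0, 0, 0, 0, 100, 0, 0, 0, 0, 100],
)

```text
clock: 15.28
tool_pos: [0.5828, 0.161, 0.0983]
orientation: [-73.7, 89.2, 47.5]
force: [0.8, 0.5, 0.2]
opening: 0.0864
```

```bash
python3 - <<'E'
from go import *
need(.58,.16,.2)
d={"side":snapshot("side")}
a=cv2.resize(d["side"]["frame"][185:275,255:345],None,fx=6.5,fy=6.5,interpolation=cv2.INTER_CUBIC);cv2.imwrite("pics/m4.png",a)
E
```

```text
t 15.28 tcp [0.5828 0.161  0.0983] jaw 121.18 F [0.83 0.48 0.15] open 0.0864 j6 [ 33.8  19.9 -18.4  -0.3 -50.9 -92.5] axis [ 0.01   0.011 -1.   ]
shift [-101.8    1.5    1. ] turn 0 flip 0
```

View pics/m4.png

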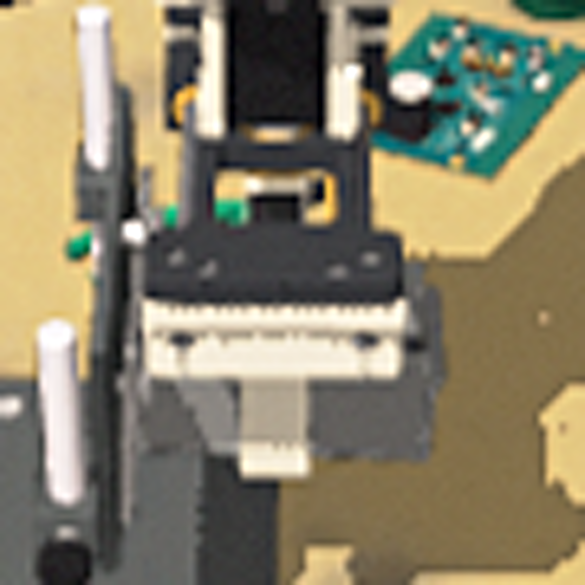

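The bin hangs level, close to the peg plate, with the fingers clear of its walls. I'll rise and back away.

arm_command(
  commands=[-10, 0, 0, 0, 100, -25, 0, 0, 0, 100, -35, 0, 0, 0, 100, -40, 0, 0, 0, 100, -40, 0, 0, 0, 100],
)

```text
clock: 15.95
tool_pos: [0.5798, 0.1585, 0.2518]
orientation: [-64.2, 89.5, 56.9]
force: [0.9, 0.4, -0.2]
opening: 0.0877
```

arm_command(
  commands=[-10, 40, 0, 0, 100, 0, 50, -20, 0, 100, 0, 50, -40, 0, 100, 0, 20, -50, 0, 100, 0, 0, -50, 0, 100],
)

```text
clock: 16.58
tool_pos: [0.5255, -0.0622, 0.2693]
orientation: [-88.2, 88.7, 33.4]
force: [1.5, 0.5, 0.9]
opening: 0.0874
```

```bash
python3 - <<'E'
from go import *
need(.58,.16,.2)
d={n:snapshot(n) for n in("side","top")}
a=cv2.resize(d["top"]["frame"][150:350,200:400],None,fx=2,fy=2,interpolation=cv2.INTER_CUBIC)
b=cv2.resize(d["side"]["frame"][170:290,250:345],None,fx=4.1,fy=4.1,interpolation=cv2.INTER_CUBIC)
c=np.zeros((b.shape[0],400+b.shape[1],3),np.uint8);c[:400,:400]=a;c[:,400:]=b;cv2.imwrite("pics/m5.png",c);print(c.shape)
E
```

```text
t 16.57 tcp [ 0.5255 -0.0622  0.2693] jaw 121.58 F [1.51 0.53 0.91] open 0.0874 j6 [ 14.2   4.6 -14.3  -0.5 -69.9 -72.4] axis [ 0.019  0.013 -1.   ]
shift [  73.2 -161.1  160.7] turn 0 flip 0
(492, 789, 3)
```

View pics/m5.png

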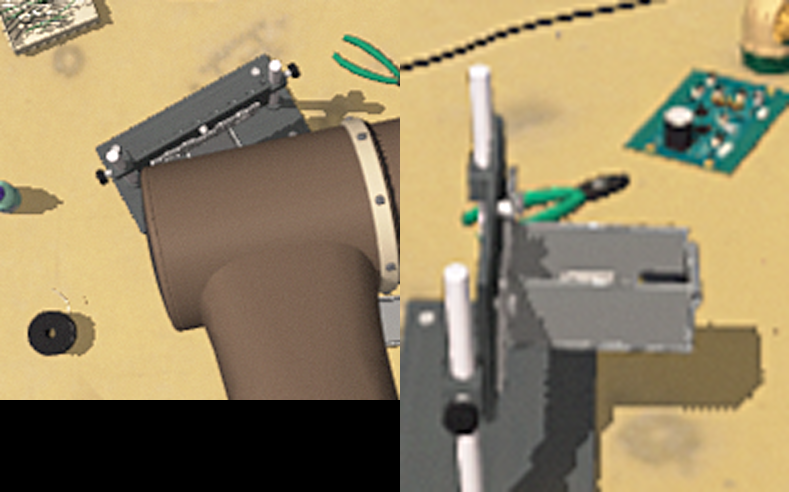

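The side crop shows the bin hanging level on both pegs and tight to the plate. The heat sink (585,275) and relay (660,275) are inside, and the bystanders have not moved. Handing in.

arm_command(
  commands=[0, 0, 0, 0, 100, 0, 0, 0, 0, 100],
)

```text
clock: 16.92
tool_pos: [0.527, -0.0642, 0.2689]
orientation: [-88.8, 88.8, 32.5]
force: [-0.2, 0.7, -0.9]
opening: 0.0875
```

```bash
python3 -c "
from plant import *
print(close_job())"
```

```text
the job is handed in; nothing more can be done
None
```

The bin hangs on both pegs, and I handed the job in at about 17 s with the gripper empty and clear. I used the farther of the two bins, the one holding the relay and the heat sink.

- **Peg height:** touching the plate's top edge with the bin's underside put the peg axes at about 130.5 mm. The camera fit gave 130.4 mm.
- **Fitting the windows:** both heads went through with no contact until the bin's plate met the peg plate. I then felt for both sides of the windows and found 14.6 mm of free travel, against 14 mm expected. I centred the bin and lowered it until the pegs took the load, 0.7–0.8 mm below the predicted height.
- **Forces:** the contact forces I read on the stand stayed near 12 N or below.
- **Last checks:** the final side view shows the bin level and tight to the plate with both parts inside. The circuit board and the spool look unmoved. The bottle is only partly in the final picture, but the arm never went near it.
- **What disagreed:** the camera suggested shifting the bin 3 mm sideways, while touch put the centre about 1.3 mm from the camera-fitted centre line. I went with touch.
- **Not seen:** the near peg's slot was mostly hidden in the pictures, so its seating rests on touch and on the bin hanging level.

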